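# Screwdrivers back on their rests

### The job

Put the four screwdrivers away, each centred lengthwise in the saddles of the tool rest of its own handle colour, either way round; of the two red ones, the longer goes on the longer red rest and the shorter on the shorter. Leave the tape measure beside them, and all the other tools, where they are.

Things in the scene. Friction and masses are not known exactly. Their poses are not given: they have to be found in the camera images.
- driver_red_long (a point): screwdriver with a red handle and a bright steel shaft, the longer of the two red ones; 221 mm long in all, lying flat on the counter. Handle 27 mm thick, 100 mm long (y = -110 to -10 mm); shaft 6 mm thick. This point lies at mid-length on the tool's centre line, 13 mm above the counter. y runs along the tool from handle to tip; grip the handle at y = -60 mm. z is up as it lies. 70 g
- driver_red_short (a point): screwdriver with a red handle and a bright steel shaft, the shorter of the two red ones; 185 mm long in all, lying flat on the counter. Handle 27 mm thick, 84 mm long (y = -92 to -8 mm); shaft 6 mm thick. This point lies at mid-length on the tool's centre line, 13 mm above the counter. y runs along the tool from handle to tip; grip the handle at y = -48 mm. z is up as it lies. 70 g
- driver_yellow (a point): screwdriver with a yellow handle and a bright steel shaft, the only yellow one; 168 mm long in all, lying flat on the counter. Handle 27 mm thick, 93 mm long (y = -84 to +9 mm); shaft 6 mm thick. This point lies at mid-length on the tool's centre line, 13 mm above the counter. y runs along the tool from handle to tip; grip the handle at y = -36 mm. z is up as it lies. 70 g
- driver_green (a point): screwdriver with a green handle and a bright steel shaft, the only green one; 145 mm long in all, lying flat on the counter. Handle 27 mm thick, 84 mm long (y = -72 to +12 mm); shaft 6 mm thick. This point lies at mid-length on the tool's centre line, 13 mm above the counter. y runs along the tool from handle to tip; grip the handle at y = -30 mm. z is up as it lies. 70 g
- rest_red_long: fixed rest for driver_red_long: red plate 230 x 42 x 3 mm, the longer red one, 8 mm thick black V saddles across it at y = -92, -28, 28, 92 mm. V: 36 mm wide, lowest point 8 mm, edges 15 mm above the counter. The tool lies along y, centred, its centre line 20 mm above the counter; fingers fit between the saddles at the grip point, down to the plate. Origin: centre of underside
- rest_red_short: fixed rest for driver_red_short: red plate 195 x 42 x 3 mm, the shorter red one, 8 mm thick black V saddles across it at y = -76, -20, 20, 76 mm. V: 36 mm wide, lowest point 8 mm, edges 15 mm above the counter. The tool lies along y, centred, its centre line 20 mm above the counter; fingers fit between the saddles at the grip point, down to the plate. Origin: centre of underside
- rest_yellow: fixed rest for driver_yellow: yellow plate 178 x 42 x 3 mm, 8 mm thick black V saddles across it at y = -68, 0, 68 mm. V: 36 mm wide, lowest point 8 mm, edges 15 mm above the counter. The tool lies along y, centred, its centre line 20 mm above the counter; fingers fit between the saddles at the grip point, down to the plate. Origin: centre of underside
- rest_green: fixed rest for driver_green: green plate 155 x 42 x 3 mm, 8 mm thick black V saddles across it at y = -58, 0, 58 mm. V: 36 mm wide, lowest point 8 mm, edges 15 mm above the counter. The tool lies along y, centred, its centre line 20 mm above the counter; fingers fit between the saddles at the grip point, down to the plate. Origin: centre of underside
- tape_measure: black tape measure with a yellow disc, 37 x 74 x 64 mm high, standing loose between the screwdrivers and the rests; stays where it is. Origin: underside, centre; long axis y

How it is judged:
At the end, for the whole second after the job is handed in: Each screwdriver lies in the saddles of its own rest: mid-length within 12 mm of the rest's along it and 10 mm across it, its centre line 15 to 28 mm above the rest's underside, along the rest within 0.12 rad (either way round), and stays so, let go (x of driver_red_long in the frame of rest_red_long between -0.01 and 0.01 m and y of driver_red_long in the frame of rest_red_long between -0.012 and 0.012 m and z of driver_red_long in the frame of rest_red_long between 0.015 and 0.028 m and angle between the y axis of driver_red_long and the y axis of rest_red_long, either way round below 0.12 rad and x of driver_red_short in the frame of rest_red_short between -0.01 and 0.01 m and y of driver_red_short in the frame of rest_red_short between -0.012 and 0.012 m and z of driver_red_short in the frame of rest_red_short between 0.015 and 0.028 m and angle between the y axis of driver_red_short and the y axis of rest_red_short, either way round below 0.12 rad and x of driver_yellow in the frame of rest_yellow between -0.01 and 0.01 m and y of driver_yellow in the frame of rest_yellow between -0.012 and 0.012 m and z of driver_yellow in the frame of rest_yellow between 0.015 and 0.028 m and angle between the y axis of driver_yellow and the y axis of rest_yellow, either way round below 0.12 rad and x of driver_green in the frame of rest_green between -0.01 and 0.01 m and y of driver_green in the frame of rest_green between -0.012 and 0.012 m and z of driver_green in the frame of rest_green between 0.015 and 0.028 m and angle between the y axis of driver_green and the y axis of rest_green, either way round below 0.12 rad); the robot touches nothing.
It fails at once if the tape measure is moved by more than 20 mm (distance of tape_measure from where it was at the start of the episode above 0.02 m).
It also fails if it takes over 118 s, if anything falls off the work surface, if the arm or the gripper's body presses on something with over 40 N, if the wrist force passes 120 N, or if a joint passes its speed limit or range.

### The arm

A 6-joint arm with a two-finger parallel gripper is mounted at the origin on a cart in front of the work surface, level with it; the furniture and walls round the work are solid. World frame = base frame: x ahead of the robot, y to its left, z up, the work surface at z = 0. Lengths are in m, angles in rad, forces in N, time in s.
With the tool pointing down it reaches from about 0.3 to 0.875 m from the base axis. Payload 6.4 kg.
Tool frame: the origin (TCP) lies at the very end of the fingers, on their centre line; the grasp point (between the pads) lies 19 mm behind it; z points along the fingers, y is the line along which they close (so a half turn about z gives the same grasp; the last joint's range is limited). The gripper opens to 85 mm and grips with 20 to 120 N. Pads are 22 mm wide; open, the fingers measure 114 mm over their backs; the gripper's body (76 mm by 85 mm) begins 54 mm behind the grasp point. The pads swing forward as they close: fully open they stand 13 mm farther back than shut.
Start: joints at [1.084, 0.181, 1.607, -0, 1.354, -0.206], TCP at [0.159, 0.552, 0.199] pointing down, gripper open.
Joint ranges: [-2.99, 2.99], [-0.89, 2.07], [0.3, 2.58], [-1.14, 4.28], [0, 2.63], [-3.12, 3.12]. Speed limits (rad/s): [2.57, 2.57, 3.01, 3.14, 3.14, 3.14].

### API

Orientations are given as a unit quaternion [w, x, y, z].
In Python, from bench import * gives the robot as it stands. The module is installed in compiled form; this text tells all that it offers.
- The arm moves only by the tool arm_command, never from a script. Its arguments are lists of equal length, an entry for each row: "dp": the shift along the tool's x, y, z in units of 0.25 m (1.0 is 0.25 m), a list of three; "turn": the turn, a rotation vector about the tool's x, y, z in units of 30 degrees (1.0 is 30 degrees), a list of three; "jaw": the opening, from 0 (shut) to 1 (fully open). A call has 1 to 5 rows; each row is the pose to reach, as a shift and turn from the pose commanded when the call began, along the tool's axes at that moment; what a row does not reach only later rows make up. A row lasts 1/8 s, in which the tool goes at most 62.5 mm and 10.7 degrees, less where a joint would pass 70% of its speed; a pose out of reach is approached as far as the arm can. A call with a number of a shift or a turn outside -1 to 1 is refused whole. A call with a gripper value outside its range is refused whole. The fingers move at their own pace and stop on an object; the grip force is fixed at half the most. Time passes only in rows, so rows that repeat a pose let the fingers close. It gives the time, the measured TCP pose, the force, the opening and the grip force at its end, in the units of the state.
- get_obs(): the state, without advancing time (a new reading comes with each control period).
- camera(name): name is "side" or "top"; returns the picture (480x640x3 uint8, blue, green, red); there is no depth.
- get_calibration(name): a dict with "camera_matrix" (3x3 intrinsics, pixels), "R" (3x3) and "t" (3): a world point X has camera coordinates R X + t. Camera axes: x right, y down, z forward; pixel columns grow to the right and rows downward; lengths in m; the calibration is good to about 2 mm. A picture is of the moment at which its call begins. get_calibration takes no time and is no camera call.
- hand_in(): hands the job in; it is judged then, once.
The state is a dict: "time_s": time; "q": joint angles; "dq": joint speeds; "joint_efforts": joint torques, N m; "eef_pos": TCP position; "eef_rot": TCP orientation; "wrist_force": force on the tool from outside, world axes, zero at the start; "torque": the same for the moment, N m; "opening": opening from 0.0 (shut) to 1.0 (fully open); "grasp_force": force on a finger pad.
Only numpy, scipy, OpenCV 4.12 (cv2) and the standard library are available. Lean on these libraries where they do the work, as an engineer would, in place of code of your own. Each camera call takes 0.05 s, during which the arm holds its last target. There are 200 camera calls.

## Working session

There is one attempt and no reset: what is moved stays moved. The work goes in short steps, Python scripts to look and compute and a tool call to move; the robot and the scene stay as the last step left them, time stands still between calls to the robot, and variables do not carry over. Pictures are saved under pics/ and viewed, at most 14 in all, crops included, and the job is handed in when it is done.

Besides the shell and the picture viewer there is one more tool, called after ">>>" in YAML: its name, and indented under it one key for each argument. arm_command: Moves the arm, as the interface text tells. Its arguments: {"type":"object","properties":{"dp":{"type":"array"},"turn":{"type":"array"},"jaw":{"type":"array"}},"required":["dp","turn","jaw"]}

```bash
mkdir -p pics
python3 - <<'E'
from bench import *
import cv2
for n in("top","side"):
    im=camera(n);cv2.imwrite(f"pics/{n}0.png",im)
    c=get_calibration(n);print(n,c)
o=get_obs();print(o)
E
```

```text
top {'camera_matrix': array([[553.59383534,   0.        , 321.55834713],
       [  0.        , 553.59383534, 237.4536475 ],
       [  0.        ,   0.        ,   1.        ]]), 'R': array([[-0.01549842, -0.99947347, -0.02850576],
       [-0.98706809,  0.01984282, -0.1590687 ],
       [ 0.15955058,  0.02567181, -0.9868559 ]]), 't': array([-0.01540642,  0.56731624,  1.22244914])}
side {'camera_matrix': array([[450.17953433,   0.        , 314.97400387],
       [  0.        , 450.17953433, 235.81535289],
       [  0.        ,   0.        ,   1.        ]]), 'R': array([[-0.98718529, -0.15924061, -0.01037465],
       [-0.09961647,  0.66573508, -0.73950887],
       [ 0.12466661, -0.72899879, -0.67306686]]), 't': array([0.54242012, 0.12412794, 0.9477314 ])}
{'time_s': 0.1, 'q': array([ 1.08373492e+00,  1.81502323e-01,  1.60786078e+00, -1.10839037e-05,
        1.35381396e+00, -2.06325805e-01]), 'dq': array([ 0.0015697 , -0.00178608, -0.00116754, -0.00108464,  0.00225699,
       -0.00023917]), 'joint_efforts': array([-1.52313287e-04, -4.45876586e+01, -3.52237165e+01, -2.02992301e-04,
        4.24596088e-03, -4.30020248e-05]), 'eef_pos': array([0.15905825, 0.55201015, 0.19797711]), 'eef_rot': array([-2.64094273e-04,  1.39906076e-01,  9.90164462e-01, -7.46908592e-04]), 'wrist_force': array([ 0.09006241, -0.22180243,  0.18287371]), 'torque': array([ 0.01007424, -0.01247556, -0.09021641]), 'grasp_force': 0.0, 'opening': 1.003171352678455}
```

View pics/top0.png

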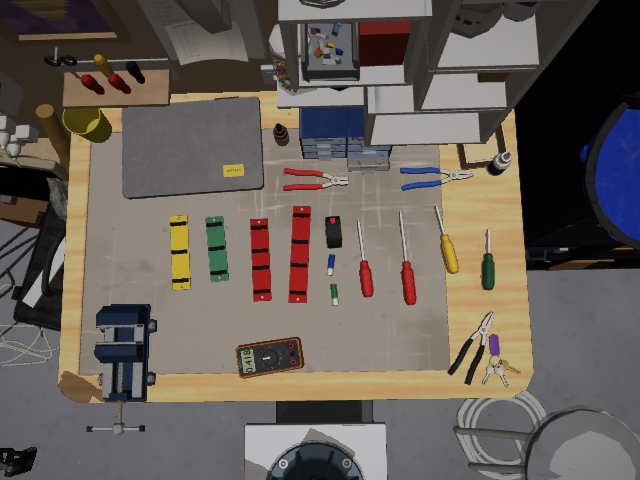

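View pics/side0.png

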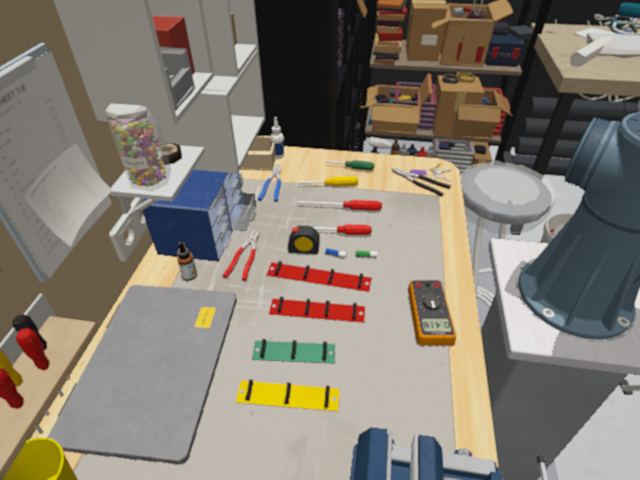

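The top view shows everything. The drivers are short red (365,278), long red (407,283), yellow (450,255) and green (488,272), all with handles toward the robot. The rests are yellow (180,252), green (217,248), short red (260,260) and long red (300,254). The tape measure is at (333,232).

```bash
cat > h.py <<'E'
from bench import *
import cv2, numpy as np, json
from scipy.spatial.transform import Rotation as Ro
def ray(n,uv,z):
    c=get_calibration(n);K,R,t=c["camera_matrix"],c["R"],c["t"]
    uv=np.atleast_2d(uv).astype(float)
    d=(np.linalg.inv(K)@np.c_[uv,np.ones(len(uv))].T).T@R
    C=-R.T@t
    return (C+d*((z-C[2])/d[:,2])[:,None])[:,:2]
HUE={'red':[(0,6),(174,180)],'yellow':[(18,32)],'green':[(50,90)]}
def blobs(im,col,roi,mina=60):
    h=cv2.cvtColor(im,cv2.COLOR_BGR2HSV);m=np.zeros(im.shape[:2],np.uint8)
    for a,b in HUE[col]: m|=cv2.inRange(h,(a,110,40),(b,255,255))
    k=np.zeros_like(m);x0,y0,x1,y1=roi;k[y0:y1,x0:x1]=1;m*=k
    m=cv2.morphologyEx(m,cv2.MORPH_CLOSE,np.ones((7,7)))
    out=[]
    for c in cv2.findContours(m,cv2.RETR_EXTERNAL,cv2.CHAIN_APPROX_NONE)[0]:
        if cv2.contourArea(c)>mina: out.append(c[:,0,:])
    return out
def rect(n,c,z):
    w=ray(n,c,z)*1000
    (cx,cy),(a,b),th=cv2.minAreaRect(w.astype(np.float32))
    if a<b: th+=90;a,b=b,a
    th=(th+90)%180-90
    return cx,cy,a,b,th
def go(x,y,z,phi):
    "shift/turn units from present pose to TCP x,y,z (m), tool x at angle phi deg, pointing down"
    o=get_obs();q=o["eef_rot"];R=Ro.from_quat([q[1],q[2],q[3],q[0]])
    T=Ro.from_matrix(np.array([[np.cos(np.radians(phi)),np.sin(np.radians(phi)),0],[np.sin(np.radians(phi)),-np.cos(np.radians(phi)),0],[0,0,-1]]).T.T)
    d=R.inv().apply(np.array([x,y,z])-o["eef_pos"])/.25
    t=(R.inv()*T).as_rotvec()/np.radians(30)
    print("dp",d.round(3),"turn",t.round(3))
E
python3 - <<'E'
from h import *
for n,rois in {"top":{'rest':(150,190,315,320),'drv':(340,190,520,310)},"side":{'rest':(225,255,380,420),'drv':(295,150,400,243)}}.items():
    im=camera(n)
    for r,roi in rois.items():
        for col in HUE:
            for c in blobs(im,col,roi):
                print(n,r,col,c.mean(0).round(),np.round(rect(n,c,.003 if r=='rest' else .013),1))
E
```

```text
top rest red [260. 259.] [525.4 121.1 194.7  42.4   2.7]
top rest red [299. 254.] [536.9  28.5 229.5  42.1  -3.2]
top rest yellow [180. 252.] [546.1 313.1 177.7  42.6   3.9]
top rest green [217. 248.] [553.  225.  152.6  39.7   5.9]
top drv red [409. 283.] [ 462.9 -223.8  100.1   26.9    4.5]
top drv red [366. 278.] [ 474.8 -125.1   84.4   26.7    5.6]
top drv yellow [484. 296.] [ 435.9 -391.5  166.    68.3   85.8]
top drv yellow [483. 251.] [ 532.1 -395.7  184.4   94.7  -86.8]
top drv yellow [461. 215.] [ 616.  -351.2   81.6   16.2   85. ]
top drv yellow [498. 203.] [ 643.  -440.4  100.6   27.5  -88.9]
top drv green [488. 271.] [ 487.4 -407.4   81.2   22.8   -3.5]
side rest red [317. 310.] [526.  123.1 193.2  41.4   2.5]
side rest red [319. 276.] [537.4  30.5 228.1  41.4  -3.3]
side rest red [247. 267.] [699.6  26.8  78.7  13.2 -89.4]
side rest red [231. 265.] [736.7  28.   72.   13.6  84.3]
side rest yellow [288. 395.] [547.  315.4 177.2  42.2   3.7]
side rest green [294. 352.] [553.5 227.9 149.4  36.9   6. ]
side drv red [354. 229.] [ 473.9 -126.1   82.6   36.6    8.5]
side drv red [362. 205.] [ 462.7 -223.3   97.7   39.2    4.3]
side drv yellow [303. 240.] [588.5 -72.7  40.4  20.9   8.5]
side drv yellow [344. 179.] [ 529.6 -339.4   88.8   85.7    2.8]
side drv green [360. 165.] [ 486.1 -405.4   74.7   31.     8.2]
```

Run:
```python
from h import *
for n,roi in (("top",(430,230,465,280)),("side",(320,170,365,195))):
    im=camera(n);h=cv2.cvtColor(im,cv2.COLOR_BGR2HSV)
    m=cv2.inRange(h,(18,200,60),(32,255,255));x0,y0,x1,y1=roi;k=np.zeros_like(m);k[y0:y1,x0:x1]=m[y0:y1,x0:x1]
    for c in cv2.findContours(k,cv2.RETR_EXTERNAL,cv2.CHAIN_APPROX_NONE)[0]:
        if cv2.contourArea(c)>60: print(n,np.round(rect(n,c[:,0],.013),1))
go(.476,-.1255,.13,186)
```

```text
side [ 528.4 -321.9   83.2   33.1    8.3]
dp [-1.969 -2.254  0.275] turn [-0.001 -0.    -0.736]
```

>>> arm_command:
  dp:
    - [-0.25, -0.2, 0]
    - [-0.5, -0.4, 0]
    - [-0.7, -0.6, 0]
    - [-0.9, -0.8, 0]
    - [-0.9, -1, 0]
  turn:
    - [0, 0, 0]
    - [0, 0, 0]
    - [0, 0, 0]
    - [0, 0, 0]
    - [0, 0, 0]
  jaw: [1, 1, 1, 1, 1]

```text
time_s: 0.92
eef_pos: [0.3039, 0.2789, 0.1992]
eef_rot: [0.001, 0.14, 0.99, 0.0]
wrist_force: [1.1, -0.0, 0.6]
opening: 0.998
grasp_force: 0.0
```

>>> arm_command:
  dp:
    - [-0.2, -0.2, 0]
    - [-0.4, -0.4, 0]
    - [-0.6, -0.6, 0]
    - [-0.8, -0.8, 0]
    - [-0.95, -1, 0]
  turn:
    - [0, 0, -0.15]
    - [0, 0, -0.3]
    - [0, 0, -0.45]
    - [0, 0, -0.6]
    - [0, 0, -0.736]
  jaw: [1, 1, 1, 1, 1]

```text
time_s: 1.55
eef_pos: [0.4492, 0.0023, 0.1992]
eef_rot: [0.001, -0.053, 0.999, -0.0]
wrist_force: [0.0, 1.1, 0.3]
opening: 0.997
grasp_force: 0.0
```

Run:
```python
from h import *
go(.476,-.1255,.003,186)
im=camera("top");cv2.imwrite("pics/c1.png",cv2.resize(im[180:320,320:520],None,fx=4,fy=4))
h=cv2.cvtColor(im,cv2.COLOR_BGR2HSV);print(h[255:264:2,446:458:2].tolist())
```

```text
dp [-0.051 -0.52   0.785] turn [-0.     0.002  0.004]
[[[19, 195, 153], [21, 190, 197], [26, 179, 198], [26, 181, 199], [21, 178, 193], [18, 115, 193]], [[19, 199, 127], [20, 191, 196], [26, 181, 199], [28, 176, 200], [21, 184, 197], [20, 156, 173]], [[19, 198, 134], [20, 194, 188], [25, 182, 198], [28, 177, 199], [22, 186, 197], [20, 193, 136]], [[19, 198, 139], [20, 195, 174], [23, 187, 198], [27, 177, 199], [23, 184, 198], [20, 165, 176]], [[19, 195, 111], [19, 200, 138], [21, 190, 197], [27, 177, 200], [27, 177, 199], [20, 169, 193]]]
```

>>> arm_command:
  dp:
    - [-0.05, -0.25, 0]
    - [-0.05, -0.5, 0.1]
    - [-0.05, -0.52, 0.3]
    - [-0.05, -0.52, 0.5]
    - [-0.05, -0.52, 0.5]
  turn:
    - [0, 0, 0]
    - [0, 0, 0]
    - [0, 0, 0]
    - [0, 0, 0]
    - [0, 0, 0]
  jaw: [0.8, 0.7, 0.7, 0.7, 0.7]

```text
time_s: 2.22
eef_pos: [0.4707, -0.1218, 0.0703]
eef_rot: [-0.004, -0.052, 0.999, 0.002]
wrist_force: [0.4, 0.1, 0.7]
opening: 0.693
grasp_force: 0.0
```

Run:
```python
from h import *
go(.476,-.1255,.003,186)
im=camera("top");h=cv2.cvtColor(im,cv2.COLOR_BGR2HSV)
m=cv2.inRange(h,(18,150,60),(32,255,255));k=np.zeros_like(m);k[228:278,430:465]=m[228:278,430:465]
for c in cv2.findContours(k,cv2.RETR_EXTERNAL,cv2.CHAIN_APPROX_NONE)[0]:
    if cv2.contourArea(c)>60: print(np.round(rect("top",c[:,0],.013),1))
```

```text
dp [-0.021 -0.018  0.269] turn [ 0.01  -0.014 -0.002]
[ 528.8 -320.6   92.5   27.6   11.1]
```

>>> arm_command:
  dp:
    - [-0.02, -0.015, 0.13]
    - [-0.02, -0.015, 0.27]
    - [-0.02, -0.015, 0.27]
    - [-0.02, -0.015, 0.27]
    - [-0.02, -0.015, 0.27]
  turn:
    - [0, 0, 0]
    - [0, 0, 0]
    - [0, 0, 0]
    - [0, 0, 0]
    - [0, 0, 0]
  jaw: [0.7, 0.7, 0.7, 0.2, 0]

```text
time_s: 2.9
eef_pos: [0.4814, -0.1275, 0.0086]
eef_rot: [0.002, -0.052, 0.999, -0.001]
wrist_force: [-0.4, -1.0, 0.9]
opening: 0.277
grasp_force: 0.0
```

>>> arm_command:
  dp:
    - [0, 0, 0]
    - [0, 0, 0]
    - [0, 0, 0]
    - [0, 0, -0.1]
    - [0, 0, -0.2]
  turn:
    - [0, 0, 0]
    - [0, 0, 0]
    - [0, 0, 0]
    - [0, 0, 0]
    - [0, 0, 0]
  jaw: [0, 0, 0, 0, 0]

```text
time_s: 3.52
eef_pos: [0.4792, -0.1265, 0.0565]
eef_rot: [-0.001, -0.052, 0.999, 0.0]
wrist_force: [-0.4, -0.6, -0.3]
opening: 0.0
grasp_force: 0.0
```

Run:
```python
from h import *
go(.4778,.1198,.12,182.6)
o=get_obs();print(o['eef_pos'],o['opening'],o['grasp_force'])
```

```text
dp [-0.097  0.981 -0.253] turn [ 0.001 -0.002  0.113]
[ 0.47915879 -0.12654492  0.05647178] 7.663877677304256e-05 0.0
```

The jaws shut to 0 on nothing, so they closed above the handle. I'll look at where the driver is now.

>>> arm_command:
  dp:
    - [0, 0.1, -0.1]
    - [0, 0.3, -0.1]
    - [0, 0.4, -0.1]
    - [0, 0.4, -0.1]
  turn:
    - [0, 0, 0]
    - [0, 0, 0]
    - [0, 0, 0]
    - [0, 0, 0]
  jaw: [0.5, 0.5, 0.5, 0.5]

```text
time_s: 4.03
eef_pos: [0.4687, -0.0259, 0.0812]
eef_rot: [-0.0, -0.054, 0.999, 0.0]
wrist_force: [1.0, 0.3, -0.5]
opening: 0.501
grasp_force: 0.0
```

Run:
```python
from h import *
im=camera("top");cv2.imwrite("pics/c2.png",cv2.resize(im[180:320,280:480],None,fx=4,fy=4))
for c in blobs(im,'red',(340,190,430,310)): print(np.round(rect("top",c,.013),1))
s=camera("side");cv2.imwrite("pics/s2.png",s)
for c in blobs(s,'red',(295,150,400,243)): print(np.round(rect("side",c,.013),1))
o=get_obs();print(o['eef_pos'],o['opening'])
```

```text
[ 463.  -223.4  100.3   26.9    4.1]
[ 474.8 -125.3   84.4   26.7    6.1]
[ 475.3 -124.8   79.9   36.8    4. ]
[ 439.2 -227.7   51.4   37.3    8.4]
[ 0.46938546 -0.02766407  0.0813426 ] 0.5032859752518704
```

View pics/c2.png

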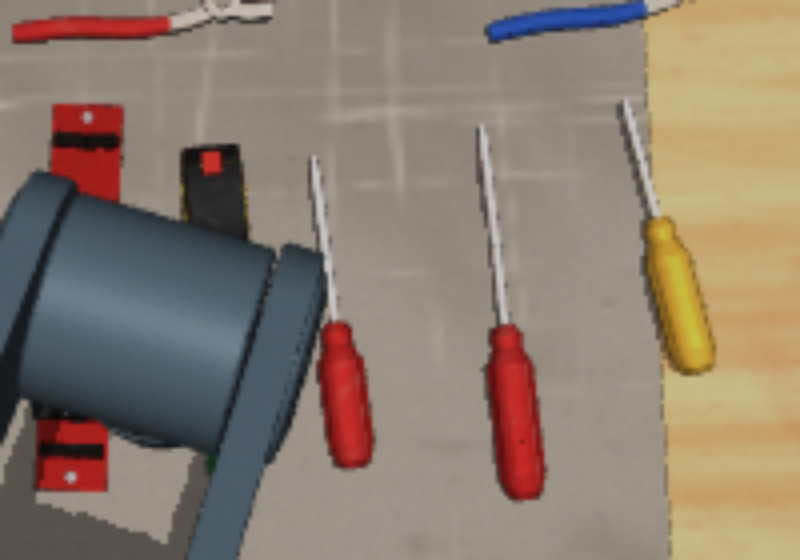

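The crop shows the short red handle still at about (345,400), unmoved. I'll go back and descend lower, with time to settle.

Run:
```python
from h import *
go(.4765,-.1252,-.001,186)
```

```text
dp [ 0.013 -0.391  0.33 ] turn [-0.001  0.     0.001]
```

>>> arm_command:
  dp:
    - [0.01, -0.2, 0]
    - [0.013, -0.39, 0]
    - [0.013, -0.391, 0]
    - [0.013, -0.391, 0.15]
    - [0.013, -0.391, 0.2]
  turn:
    - [0, 0, 0]
    - [0, 0, 0]
    - [0, 0, 0]
    - [0, 0, 0]
    - [0, 0, 0]
  jaw: [0.55, 0.55, 0.55, 0.55, 0.55]

```text
time_s: 4.75
eef_pos: [0.4743, -0.1241, 0.0293]
eef_rot: [-0.002, -0.052, 0.999, 0.001]
wrist_force: [1.2, 0.3, 0.1]
opening: 0.551
grasp_force: 0.0
```

>>> arm_command:
  dp:
    - [0, 0, 0.06]
    - [0, 0, 0.13]
    - [0, 0, 0.13]
    - [0, 0, 0.13]
  turn:
    - [0, 0, 0]
    - [0, 0, 0]
    - [0, 0, 0]
    - [0, 0, 0]
  jaw: [0.55, 0.55, 0.55, 0.55]

```text
time_s: 5.25
eef_pos: [0.4767, -0.125, -0.0006]
eef_rot: [0.0, -0.052, 0.999, -0.0]
wrist_force: [0.2, 0.2, 0.9]
opening: 0.549
grasp_force: 0.0
```

>>> arm_command:
  dp:
    - [0, 0, 0]
    - [0, 0, 0]
    - [0, 0, 0]
    - [0, 0, 0]
  turn:
    - [0, 0, 0]
    - [0, 0, 0]
    - [0, 0, 0]
    - [0, 0, 0]
  jaw: [0.2, 0, 0, 0]

```text
time_s: 5.75
eef_pos: [0.4762, -0.1249, -0.0011]
eef_rot: [0.0, -0.052, 0.999, -0.0]
wrist_force: [0.7, -1.0, 0.6]
opening: 0.0
grasp_force: 0.0
```

Run:
```python
from h import *
s=camera("side");cv2.imwrite("pics/s3.png",cv2.resize(s[130:290,280:480],None,fx=3.75,fy=3.75,interpolation=cv2.INTER_CUBIC))
t=camera("top");cv2.imwrite("pics/t3.png",cv2.resize(t[180:320,280:480],None,fx=4,fy=4))
```

```text
(no output)
```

View pics/s3.png

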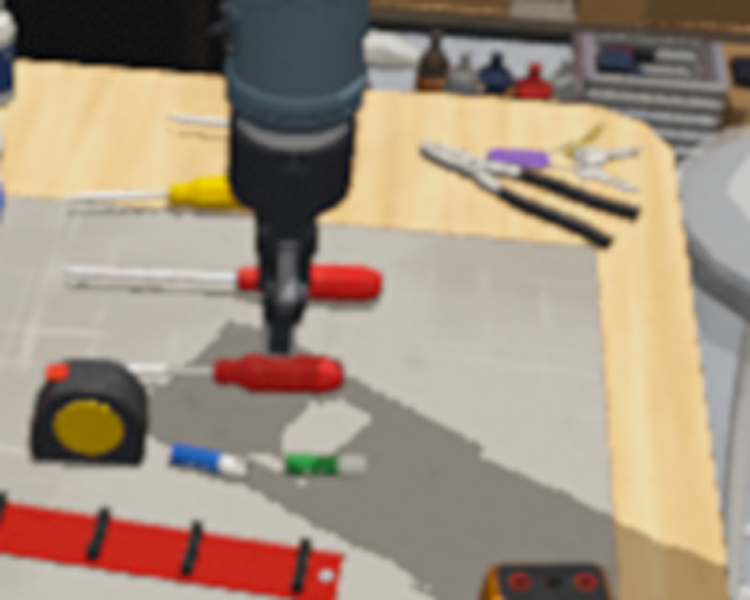

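View pics/t3.png

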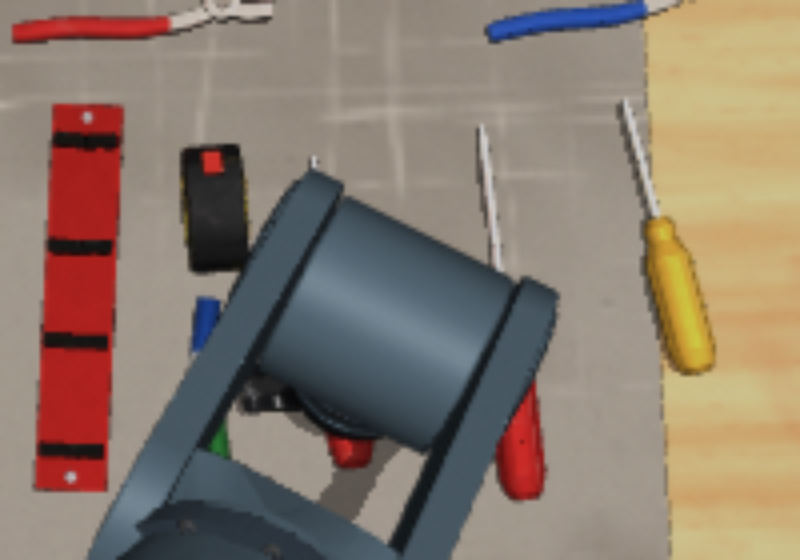

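Run:
```python
from h import *
o=get_obs();p=o['eef_pos'];R=Ro.from_quat(np.roll(o['eef_rot'],-1)).as_matrix();print(p,R[:,1].round(3),o['opening'],o['q'])
for n,(x0,y0,f) in {"side":(280,130,3.75),"top":(280,180,4)}.items():
    c=get_calibration(n)
    for back in (0,.019,.073):
      for s in (0,-.0425,.0425):
        X=p-R[:,2]*back+R[:,1]*s;v=c["camera_matrix"]@(c["R"]@X+c["t"]);v=v[:2]/v[2];print(n,back,s,((v-[x0,y0])*f).round())
s=camera("side");cv2.imwrite("pics/s4.png",cv2.resize(s[180:250,320:400],None,fx=8,fy=8,interpolation=cv2.INTER_CUBIC))
```

```text
[ 0.47615734 -0.12489365 -0.00118815] [-0.104  0.995 -0.   ] 0.004838196176750661 [-4.98153446e-01  2.87715641e-01  1.94416259e+00 -1.75847373e-05
  9.09705200e-01 -2.17344879e+00]
side 0 0 [273. 388.]
side 0 -0.0425 [272. 346.]
side 0 0.0425 [273. 433.]
side 0.019 0 [274. 366.]
side 0.019 -0.0425 [274. 324.]
side 0.019 0.0425 [275. 411.]
side 0.073 0 [278. 301.]
side 0.073 -0.0425 [278. 259.]
side 0.073 0.0425 [279. 345.]
top 0 0 [341. 392.]
top 0 -0.0425 [413. 383.]
top 0 0.0425 [269. 401.]
top 0.019 0 [342. 389.]
top 0.019 -0.0425 [415. 380.]
top 0.019 0.0425 [269. 398.]
top 0.073 0 [347. 381.]
top 0.073 -0.0425 [423. 371.]
top 0.073 0.0425 [271. 390.]
```

View pics/s4.png

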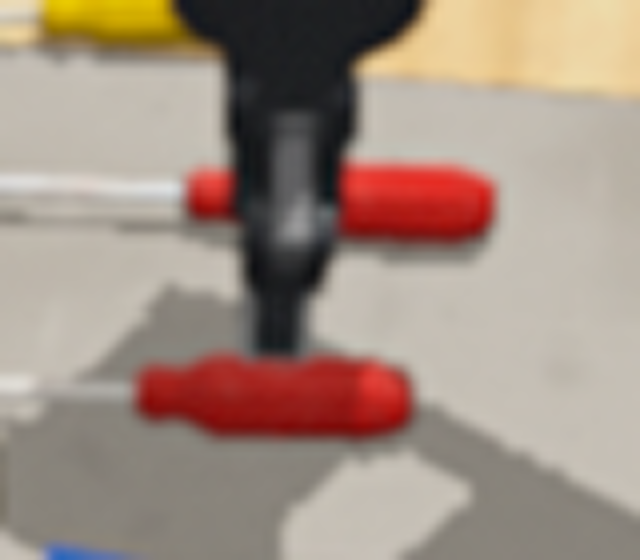

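The fingertips disappear at the handle's top edge (s4 crop, about (275,350)), although the reported TCP is at counter height. I'll open the jaws here to see where the tips really are.

>>> arm_command:
  dp:
    - [0, 0, 0]
    - [0, 0, 0]
    - [0, 0, 0]
    - [0, 0, 0]
  turn:
    - [0, 0, 0]
    - [0, 0, 0]
    - [0, 0, 0]
    - [0, 0, 0]
  jaw: [0.6, 0.6, 0.6, 0.6]

```text
time_s: 6.4
eef_pos: [0.4762, -0.1248, -0.0012]
eef_rot: [-0.0, -0.052, 0.999, -0.0]
wrist_force: [-0.6, -0.3, 0.5]
opening: 0.598
grasp_force: 0.0
```

Run:
```python
from h import *
o=get_obs();print(o['eef_pos'],o['opening'],o['wrist_force'])
s=camera("side");cv2.imwrite("pics/s5.png",cv2.resize(s[170:250,310:410],None,fx=7,fy=7,interpolation=cv2.INTER_CUBIC))
```

```text
[ 0.4761736  -0.12484045 -0.00122279] 0.5984521528000329 [-0.5790371  -0.25808355  0.46224455]
```

View pics/s5.png

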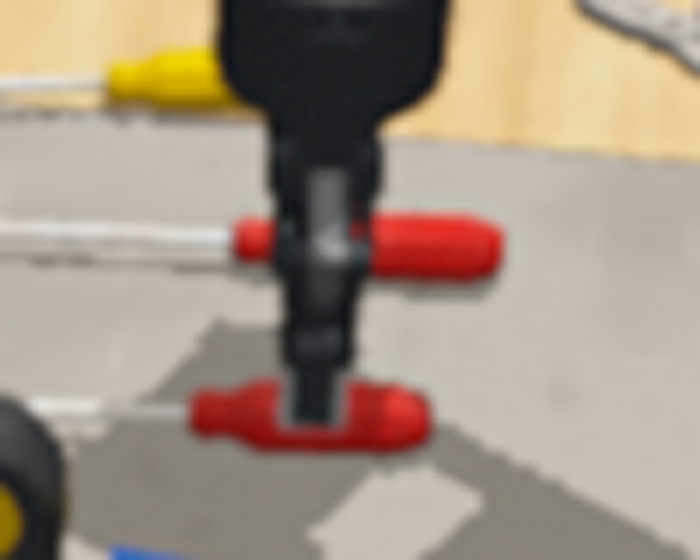

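With the jaws open, the near fingertip is at crop (313,425). That puts it about 30 mm above the counter while the reported z is −1 mm, so the real fingertips sit about 30 mm higher than the report says. I'll go down in guarded steps, watching the force.

>>> arm_command:
  dp:
    - [0, 0, 0.03]
    - [0, 0, 0.06]
    - [0, 0, 0.06]
    - [0, 0, 0.06]
  turn:
    - [0, 0, 0]
    - [0, 0, 0]
    - [0, 0, 0]
    - [0, 0, 0]
  jaw: [0.6, 0.6, 0.6, 0.6]

```text
time_s: 6.95
eef_pos: [0.4761, -0.1248, -0.0164]
eef_rot: [-0.0, -0.052, 0.999, 0.0]
wrist_force: [0.9, 0.3, 0.0]
opening: 0.6
grasp_force: 0.0
```

Run:
```python
from h import *
o=get_obs();print(o['eef_pos'],o['wrist_force'])
s=camera("side");cv2.imwrite("pics/s6.png",cv2.resize(s[170:250,310:410],None,fx=7,fy=7,interpolation=cv2.INTER_CUBIC))
```

```text
[ 0.47606909 -0.12481598 -0.01640407] [0.90602369 0.25347573 0.00377152]
```

View pics/s6.png

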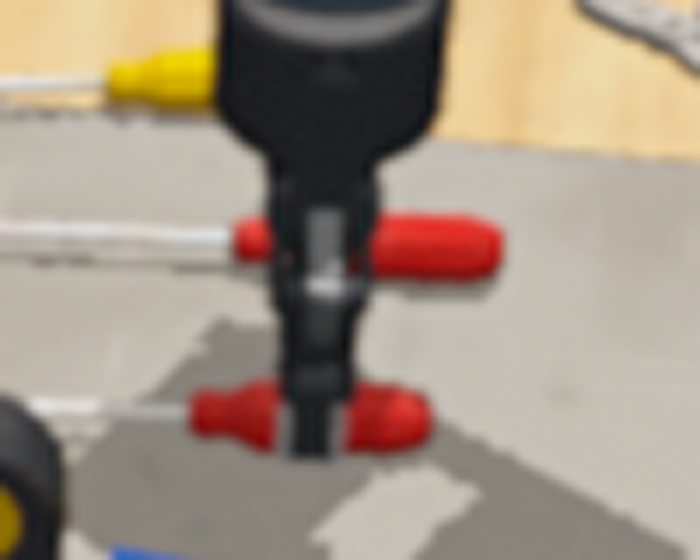

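The fingertip is now at crop row 455, still clear of the counter with no force. So true z is about reported z plus 30 mm. I'll descend another 11 mm and grip.

>>> arm_command:
  dp:
    - [0, 0, 0.045]
    - [0, 0, 0.045]
    - [0, 0, 0.045]
    - [0, 0, 0.045]
    - [0, 0, 0.045]
  turn:
    - [0, 0, 0]
    - [0, 0, 0]
    - [0, 0, 0]
    - [0, 0, 0]
    - [0, 0, 0]
  jaw: [0.6, 0.6, 0.2, 0, 0]

```text
time_s: 7.62
eef_pos: [0.4764, -0.125, -0.0272]
eef_rot: [0.0, -0.052, 0.999, -0.0]
wrist_force: [-0.8, 0.0, 1.0]
opening: 0.303
grasp_force: 59.2
```

>>> arm_command:
  dp:
    - [0, 0, 0]
    - [0, 0, 0]
  turn:
    - [0, 0, 0]
    - [0, 0, 0]
  jaw: [0, 0]

```text
time_s: 7.88
eef_pos: [0.4764, -0.125, -0.0273]
eef_rot: [0.0, -0.052, 0.999, -0.0]
wrist_force: [0.2, 0.2, 2.3]
opening: 0.297
grasp_force: 59.3
```

>>> arm_command:
  dp:
    - [0, 0, -0.15]
    - [0, 0, -0.35]
    - [0, 0, -0.5]
    - [0, 0, -0.5]
  turn:
    - [0, 0, 0]
    - [0, 0, 0]
    - [0, 0, 0]
    - [0, 0, 0]
  jaw: [0, 0, 0, 0]

```text
time_s: 8.38
eef_pos: [0.4785, -0.1261, 0.1007]
eef_rot: [0.003, -0.052, 0.999, -0.002]
wrist_force: [-0.1, -0.0, -1.8]
opening: 0.299
grasp_force: 59.4
```

Run:
```python
from h import *
o=get_obs();print(o['grasp_force'],o['opening'],o['eef_pos'])
go(.4778,.1198,-.019,182.6)
```

```text
59.428950160508975 0.29916182860835333 [ 0.47849348 -0.12606358  0.10065629]
dp [-0.097  0.98   0.475] turn [-0.007  0.011  0.113]
```

>>> arm_command:
  dp:
    - [-0.02, 0.2, 0]
    - [-0.04, 0.4, 0]
    - [-0.06, 0.6, 0]
    - [-0.08, 0.8, 0]
    - [-0.1, 0.97, 0]
  turn:
    - [0, 0, 0.02]
    - [0, 0, 0.04]
    - [0, 0, 0.06]
    - [0, 0, 0.1]
    - [0, 0, 0.113]
  jaw: [0, 0, 0, 0, 0]

```text
time_s: 9.0
eef_pos: [0.4742, 0.1207, 0.0958]
eef_rot: [-0.001, -0.023, 1.0, 0.0]
wrist_force: [-0.4, 0.4, -1.4]
opening: 0.3
grasp_force: 59.5
```

>>> arm_command:
  dp:
    - [0, 0, 0]
    - [0, 0, 0.15]
    - [0, 0, 0.3]
    - [0, 0, 0.3]
  turn:
    - [0, 0, 0]
    - [0, 0, 0]
    - [0, 0, 0]
    - [0, 0, 0]
  jaw: [0, 0, 0, 0]

```text
time_s: 9.5
eef_pos: [0.4718, 0.118, 0.019]
eef_rot: [-0.004, -0.022, 1.0, -0.0]
wrist_force: [0.3, -0.4, -1.0]
opening: 0.301
grasp_force: 59.5
```

Run:
```python
from h import *
o=get_obs();print(o['grasp_force'],o['opening'],o['eef_pos'])
go(.4778,.1198,-.019,182.6)
```

```text
59.51892700715689 0.30119949969871973 [0.47182171 0.11801426 0.01902667]
dp [-0.026  0.006  0.152] turn [ 0.    -0.016 -0.001]
```

>>> arm_command:
  dp:
    - [0, 0, 0]
    - [0, 0, 0]
  turn:
    - [0, 0, 0]
    - [0, 0, 0]
  jaw: [0, 0]

```text
time_s: 9.75
eef_pos: [0.4771, 0.1186, 0.024]
eef_rot: [0.001, -0.023, 1.0, -0.0]
wrist_force: [-0.1, -0.2, -0.5]
opening: 0.299
grasp_force: 59.5
```

Run:
```python
from h import *
go(.4778,.1198,-.020,182.6)
```

```text
dp [-0.002  0.005  0.176] turn [-0.     0.005 -0.001]
```

>>> arm_command:
  dp:
    - [0, 0.005, 0.06]
    - [0, 0.005, 0.12]
    - [0, 0.005, 0.172]
    - [0, 0.005, 0.172]
    - [0, 0.005, 0.172]
  turn:
    - [0, 0, 0]
    - [0, 0, 0]
    - [0, 0, 0]
    - [0, 0, 0]
    - [0, 0, 0]
  jaw: [0, 0, 0, 0, 0]

```text
time_s: 10.38
eef_pos: [0.4761, 0.1202, -0.0202]
eef_rot: [0.0, -0.023, 1.0, -0.0]
wrist_force: [-2.5, -0.1, 9.6]
opening: 0.297
grasp_force: 61.9
```

>>> arm_command:
  dp:
    - [0, 0, 0]
    - [0, 0, 0]
    - [0, 0, 0]
    - [0, 0, -0.1]
    - [0, 0, -0.25]
  turn:
    - [0, 0, 0]
    - [0, 0, 0]
    - [0, 0, 0]
    - [0, 0, 0]
    - [0, 0, 0]
  jaw: [0.5, 0.55, 0.55, 0.55, 0.55]

```text
time_s: 11.0
eef_pos: [0.4742, 0.1201, 0.0414]
eef_rot: [-0.002, -0.023, 1.0, 0.0]
wrist_force: [0.9, 0.9, 0.3]
opening: 0.546
grasp_force: 0.0
```

>>> arm_command:
  dp:
    - [0, -0.2, -0.2]
    - [0, -0.45, -0.25]
    - [0, -0.7, -0.25]
    - [0, -0.95, -0.25]
    - [0, -0.95, -0.25]
  turn:
    - [0, 0, 0]
    - [0, 0, 0]
    - [0, 0, 0]
    - [0, 0, 0]
    - [0, 0, 0]
  jaw: [0.6, 0.6, 0.6, 0.6, 0.6]

```text
time_s: 11.62
eef_pos: [0.4867, -0.121, 0.1048]
eef_rot: [0.0, -0.02, 1.0, -0.001]
wrist_force: [0.6, 0.5, 0.4]
opening: 0.601
grasp_force: 0.0
```

Run:
```python
from h import *
o=get_obs();print(o['eef_pos'])
go(.463,-.2236,.04,184.3)
t=camera("top");cv2.imwrite("pics/t7.png",cv2.resize(t[180:320,200:400],None,fx=4,fy=4))
```

```text
[ 0.48668478 -0.12102355  0.10480568]
dp [ 0.111 -0.406  0.26 ] turn [-0.002  0.002 -0.066]
```

View pics/t7.png

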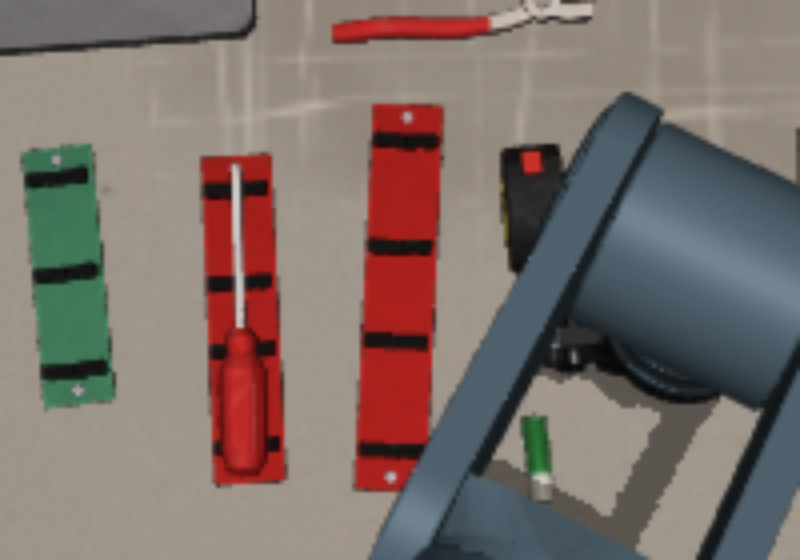

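The short red driver is seated and centred on its rest: the driver spans crop rows 165–475 and the plate 155–485. Next is the long red one.

>>> arm_command:
  dp:
    - [0.05, -0.2, 0]
    - [0.11, -0.405, 0]
    - [0.11, -0.405, 0.2]
    - [0.11, -0.405, 0.35]
    - [0.11, -0.405, 0.35]
  turn:
    - [0, 0, -0.03]
    - [0, 0, -0.066]
    - [0, 0, -0.066]
    - [0, 0, -0.066]
    - [0, 0, -0.066]
  jaw: [0.6, 0.6, 0.6, 0.6, 0.6]

```text
time_s: 12.3
eef_pos: [0.4611, -0.216, 0.014]
eef_rot: [-0.003, -0.041, 0.999, 0.003]
wrist_force: [0.4, -0.1, 1.2]
opening: 0.599
grasp_force: 0.0
```

>>> arm_command:
  dp:
    - [0, 0, 0]
    - [0, 0, 0]
  turn:
    - [0, 0, 0]
    - [0, 0, 0]
  jaw: [0.6, 0.6]

```text
time_s: 12.55
eef_pos: [0.4651, -0.2199, 0.019]
eef_rot: [0.001, -0.04, 0.999, -0.001]
wrist_force: [-0.3, -0.4, 0.9]
opening: 0.598
grasp_force: 0.0
```

Run:
```python
from h import *
go(.463,-.2236,-.027,184.3)
```

```text
dp [ 0.01  -0.013  0.184] turn [-0.004  0.005  0.011]
```

>>> arm_command:
  dp:
    - [0.01, -0.013, 0]
    - [0.01, -0.013, 0.1]
    - [0.01, -0.013, 0.182]
    - [0.01, -0.013, 0.182]
    - [0.01, -0.013, 0.182]
  turn:
    - [0, 0, 0]
    - [0, 0, 0]
    - [0, 0, 0]
    - [0, 0, 0]
    - [0, 0, 0]
  jaw: [0.6, 0.6, 0.6, 0.6, 0.6]

```text
time_s: 13.18
eef_pos: [0.4619, -0.2235, -0.0275]
eef_rot: [0.0, -0.04, 0.999, -0.0]
wrist_force: [0.2, -0.7, -1.0]
opening: 0.599
grasp_force: 0.0
```

>>> arm_command:
  dp:
    - [0, 0, 0]
    - [0, 0, 0]
    - [0, 0, 0]
    - [0, 0, 0]
    - [0, 0, 0]
  turn:
    - [0, 0, 0]
    - [0, 0, 0]
    - [0, 0, 0]
    - [0, 0, 0]
    - [0, 0, 0]
  jaw: [0.2, 0, 0, 0, 0]

```text
time_s: 13.8
eef_pos: [0.4622, -0.2236, -0.0272]
eef_rot: [0.001, -0.04, 0.999, -0.001]
wrist_force: [-1.8, 0.7, 4.4]
opening: 0.305
grasp_force: 58.9
```

>>> arm_command:
  dp:
    - [0, 0, -0.15]
    - [0, 0, -0.35]
    - [0, 0, -0.5]
    - [0, 0, -0.5]
    - [0, 0, -0.5]
  turn:
    - [0, 0, 0]
    - [0, 0, 0]
    - [0, 0, 0]
    - [0, 0, 0]
    - [0, 0, 0]
  jaw: [0, 0, 0, 0, 0]

```text
time_s: 14.42
eef_pos: [0.4609, -0.2226, 0.0961]
eef_rot: [-0.0, -0.04, 0.999, 0.0]
wrist_force: [-0.1, -0.2, -0.8]
opening: 0.301
grasp_force: 59.6
```

Run:
```python
from h import *
go(.4771,.0329,-.019,176.75)
```

```text
dp [-0.146  1.013  0.461] turn [ 0.001 -0.001  0.261]
```

>>> arm_command:
  dp:
    - [-0.03, 0.2, 0]
    - [-0.06, 0.4, 0]
    - [-0.09, 0.6, 0]
    - [-0.12, 0.8, 0]
    - [-0.146, 1, 0]
  turn:
    - [0, 0, 0.05]
    - [0, 0, 0.1]
    - [0, 0, 0.15]
    - [0, 0, 0.2]
    - [0, 0, 0.261]
  jaw: [0, 0, 0, 0, 0]

```text
time_s: 15.05
eef_pos: [0.4763, 0.031, 0.0948]
eef_rot: [-0.002, 0.029, 1.0, 0.0]
wrist_force: [0.1, -0.3, -0.3]
opening: 0.297
grasp_force: 59.6
```

>>> arm_command:
  dp:
    - [0, 0.013, 0]
    - [0, 0.013, 0.15]
    - [0, 0.013, 0.29]
    - [0, 0.013, 0.29]
    - [0, 0.013, 0.29]
  turn:
    - [0, 0, 0]
    - [0, 0, 0]
    - [0, 0, 0]
    - [0, 0, 0]
    - [0, 0, 0]
  jaw: [0, 0, 0, 0, 0]

```text
time_s: 15.68
eef_pos: [0.4782, 0.0318, 0.0244]
eef_rot: [-0.0, 0.029, 1.0, -0.0]
wrist_force: [0.3, 0.1, 0.4]
opening: 0.302
grasp_force: 59.6
```

Run:
```python
from h import *
go(.4771,.0329,-.0195,176.75);print(get_obs()['eef_pos'])
```

```text
dp [0.005 0.004 0.176] turn [-0.    -0.    -0.001]
[0.47821333 0.03178777 0.02443982]
```

>>> arm_command:
  dp:
    - [0.005, 0.004, 0.06]
    - [0.005, 0.004, 0.12]
    - [0.005, 0.004, 0.174]
    - [0.005, 0.004, 0.174]
    - [0.005, 0.004, 0.174]
  turn:
    - [0, 0, 0]
    - [0, 0, 0]
    - [0, 0, 0]
    - [0, 0, 0]
    - [0, 0, 0]
  jaw: [0, 0, 0, 0, 0]

```text
time_s: 16.3
eef_pos: [0.4773, 0.0333, -0.0191]
eef_rot: [0.0, 0.028, 1.0, -0.0]
wrist_force: [-2.5, -0.3, 9.9]
opening: 0.299
grasp_force: 62.7
```

>>> arm_command:
  dp:
    - [0, 0, 0]
    - [0, 0, 0]
    - [0, 0, 0]
    - [0, 0, -0.15]
    - [0, 0, -0.35]
  turn:
    - [0, 0, 0]
    - [0, 0, 0]
    - [0, 0, 0]
    - [0, 0, 0]
    - [0, 0, 0]
  jaw: [0.5, 0.55, 0.55, 0.55, 0.55]

```text
time_s: 16.92
eef_pos: [0.4752, 0.0337, 0.0676]
eef_rot: [-0.002, 0.028, 1.0, 0.0]
wrist_force: [0.8, 0.1, 0.3]
opening: 0.555
grasp_force: 0.0
```

>>> arm_command:
  dp:
    - [0, 0, -0.2]
    - [0, -0.2, -0.2]
    - [0, -0.45, -0.2]
    - [0, -0.7, -0.2]
    - [0, -0.95, -0.2]
  turn:
    - [0, 0, 0]
    - [0, 0, -0.1]
    - [0, 0, -0.2]
    - [0, 0, -0.3]
    - [0, 0, -0.47]
  jaw: [0.6, 0.6, 0.6, 0.6, 0.6]

```text
time_s: 17.55
eef_pos: [0.463, -0.2055, 0.1181]
eef_rot: [0.0, -0.096, 0.995, -0.0]
wrist_force: [1.8, 1.1, 0.1]
opening: 0.594
grasp_force: 0.0
```

Run:
```python
from h import *
go(.530,-.321,.02,191.1);print(get_obs()['eef_pos'])
t=camera("top");cv2.imwrite("pics/t8.png",cv2.resize(t[180:320,200:400],None,fx=4,fy=4))
```

```text
dp [-0.175 -0.505  0.393] turn [-0.001  0.001 -0.003]
[ 0.46295529 -0.20548605  0.11808819]
```

View pics/t8.png

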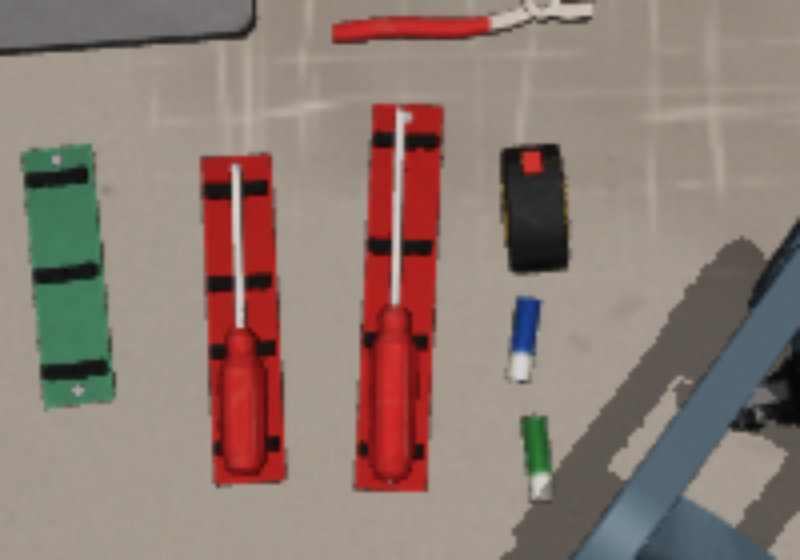

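Both red drivers lie in their saddles. The long one spans crop rows 107–480 and its plate 103–490. The tape measure has not moved. Next is yellow.

>>> arm_command:
  dp:
    - [-0.08, -0.2, 0]
    - [-0.175, -0.4, 0]
    - [-0.175, -0.505, 0.1]
    - [-0.175, -0.505, 0.3]
    - [-0.175, -0.505, 0.39]
  turn:
    - [0, 0, 0]
    - [0, 0, 0]
    - [0, 0, 0]
    - [0, 0, 0]
    - [0, 0, 0]
  jaw: [0.6, 0.6, 0.6, 0.6, 0.6]

```text
time_s: 18.23
eef_pos: [0.5282, -0.3179, 0.0168]
eef_rot: [-0.002, -0.094, 0.996, 0.002]
wrist_force: [-0.8, 0.3, 0.2]
opening: 0.599
grasp_force: 0.0
```

>>> arm_command:
  dp:
    - [0, 0, 0]
    - [0, 0, 0]
  turn:
    - [0, 0, 0]
    - [0, 0, 0]
  jaw: [0.6, 0.6]

```text
time_s: 18.48
eef_pos: [0.5308, -0.3198, 0.0217]
eef_rot: [0.001, -0.095, 0.996, -0.001]
wrist_force: [0.2, 0.1, 1.2]
opening: 0.599
grasp_force: 0.0
```

Run:
```python
from h import *
go(.530,-.321,-.027,191.1)
```

```text
dp [ 0.004 -0.004  0.195] turn [-0.002  0.002 -0.008]
```

>>> arm_command:
  dp:
    - [0.004, -0.004, 0]
    - [0.004, -0.004, 0.1]
    - [0.004, -0.004, 0.193]
    - [0.004, -0.004, 0.193]
    - [0.004, -0.004, 0.193]
  turn:
    - [0, 0, 0]
    - [0, 0, 0]
    - [0, 0, 0]
    - [0, 0, 0]
    - [0, 0, 0]
  jaw: [0.6, 0.6, 0.6, 0.6, 0.6]

```text
time_s: 19.1
eef_pos: [0.5301, -0.3213, -0.0262]
eef_rot: [0.001, -0.095, 0.996, -0.001]
wrist_force: [-0.2, 1.0, -0.4]
opening: 0.599
grasp_force: 0.0
```

>>> arm_command:
  dp:
    - [0, 0, 0]
    - [0, 0, 0]
    - [0, 0, 0]
    - [0, 0, 0]
    - [0, 0, 0]
  turn:
    - [0, 0, 0]
    - [0, 0, 0]
    - [0, 0, 0]
    - [0, 0, 0]
    - [0, 0, 0]
  jaw: [0.2, 0, 0, 0, 0]

```text
time_s: 19.73
eef_pos: [0.5303, -0.3214, -0.0259]
eef_rot: [0.001, -0.095, 0.996, -0.001]
wrist_force: [0.3, -0.3, 6.7]
opening: 0.3
grasp_force: 59.4
```

>>> arm_command:
  dp:
    - [0, 0, -0.15]
    - [0, 0, -0.35]
    - [0, 0, -0.5]
    - [0, 0, -0.5]
    - [0, 0, -0.5]
  turn:
    - [0, 0, 0]
    - [0, 0, 0]
    - [0, 0, 0]
    - [0, 0, 0]
    - [0, 0, 0]
  jaw: [0, 0, 0, 0, 0]

```text
time_s: 20.35
eef_pos: [0.5287, -0.3201, 0.0966]
eef_rot: [-0.0, -0.095, 0.996, 0.0]
wrist_force: [-0.0, 0.5, -2.8]
opening: 0.301
grasp_force: 59.5
```

Run:
```python
from h import *
go(.5106,.3116,-.019,183.8)
```

```text
dp [-0.405  2.495  0.464] turn [ 0.001 -0.001  0.235]
```

>>> arm_command:
  dp:
    - [-0.03, 0.2, 0]
    - [-0.06, 0.4, 0]
    - [-0.1, 0.6, 0]
    - [-0.13, 0.8, 0]
    - [-0.16, 1, 0]
  turn:
    - [0, 0, 0.05]
    - [0, 0, 0.1]
    - [0, 0, 0.15]
    - [0, 0, 0.2]
    - [0, 0, 0.235]
  jaw: [0, 0, 0, 0, 0]

```text
time_s: 20.98
eef_pos: [0.5197, -0.0654, 0.0952]
eef_rot: [-0.002, -0.033, 0.999, 0.001]
wrist_force: [1.2, -1.2, -0.2]
opening: 0.3
grasp_force: 59.5
```

Run:
```python
from h import *
go(.5106,.3116,-.019,183.8)
```

```text
dp [-0.064  1.506  0.459] turn [ 0.003 -0.006 -0.002]
```

>>> arm_command:
  dp:
    - [-0.01, 0.2, 0]
    - [-0.02, 0.4, 0]
    - [-0.03, 0.6, 0]
    - [-0.04, 0.8, 0]
    - [-0.04, 1, 0]
  turn:
    - [0, 0, 0]
    - [0, 0, 0]
    - [0, 0, 0]
    - [0, 0, 0]
    - [0, 0, 0]
  jaw: [0, 0, 0, 0, 0]

```text
time_s: 21.6
eef_pos: [0.5132, 0.184, 0.0952]
eef_rot: [-0.002, -0.033, 0.999, -0.0]
wrist_force: [1.2, -0.0, -1.6]
opening: 0.302
grasp_force: 59.5
```

>>> arm_command:
  dp:
    - [-0.01, 0.25, 0]
    - [-0.02, 0.49, 0]
    - [-0.02, 0.49, 0.15]
    - [-0.02, 0.49, 0.28]
    - [-0.02, 0.49, 0.28]
  turn:
    - [0, 0, 0]
    - [0, 0, 0]
    - [0, 0, 0]
    - [0, 0, 0]
    - [0, 0, 0]
  jaw: [0, 0, 0, 0, 0]

```text
time_s: 22.22
eef_pos: [0.5073, 0.3039, 0.0224]
eef_rot: [-0.005, -0.033, 0.999, -0.002]
wrist_force: [0.6, -0.4, -1.4]
opening: 0.296
grasp_force: 59.5
```

>>> arm_command:
  dp:
    - [0, 0, 0]
    - [0, 0, 0]
  turn:
    - [0, 0, 0]
    - [0, 0, 0]
  jaw: [0, 0]

```text
time_s: 22.48
eef_pos: [0.513, 0.3053, 0.0288]
eef_rot: [0.001, -0.033, 0.999, 0.0]
wrist_force: [0.2, 0.6, -0.7]
opening: 0.301
grasp_force: 59.5
```

Run:
```python
from h import *
go(.5106,.3116,-.0185,183.8)
```

```text
dp [0.008 0.025 0.189] turn [ 0.001  0.005 -0.001]
```

>>> arm_command:
  dp:
    - [0.008, 0.025, 0.06]
    - [0.008, 0.025, 0.12]
    - [0.008, 0.025, 0.187]
    - [0.008, 0.025, 0.187]
    - [0.008, 0.025, 0.187]
  turn:
    - [0, 0, 0]
    - [0, 0, 0]
    - [0, 0, 0]
    - [0, 0, 0]
    - [0, 0, 0]
  jaw: [0, 0, 0, 0, 0]

```text
time_s: 23.1
eef_pos: [0.5098, 0.3121, -0.0191]
eef_rot: [0.0, -0.033, 0.999, 0.001]
wrist_force: [-1.7, 2.3, 8.3]
opening: 0.301
grasp_force: 62.2
```

>>> arm_command:
  dp:
    - [0, 0, 0]
    - [0, 0, 0]
    - [0, 0, 0]
    - [0, 0, -0.15]
    - [0, 0, -0.35]
  turn:
    - [0, 0, 0]
    - [0, 0, 0]
    - [0, 0, 0]
    - [0, 0, 0]
    - [0, 0, 0]
  jaw: [0.5, 0.55, 0.55, 0.55, 0.55]

```text
time_s: 23.72
eef_pos: [0.5078, 0.3106, 0.0671]
eef_rot: [-0.002, -0.033, 0.999, -0.001]
wrist_force: [0.6, 0.8, 0.4]
opening: 0.552
grasp_force: 0.0
```

>>> arm_command:
  dp:
    - [0, 0, -0.2]
    - [0, -0.2, -0.2]
    - [0, -0.45, -0.2]
    - [0, -0.7, -0.2]
    - [0, -0.95, -0.2]
  turn:
    - [0, 0, 0]
    - [0, 0, 0]
    - [0, 0, 0]
    - [0, 0, 0]
    - [0, 0, 0]
  jaw: [0.6, 0.6, 0.6, 0.6, 0.6]

```text
time_s: 24.35
eef_pos: [0.5249, 0.0725, 0.118]
eef_rot: [0.0, -0.033, 0.999, -0.0]
wrist_force: [0.8, -0.3, 0.5]
opening: 0.6
grasp_force: 0.0
```

Run:
```python
from h import *
go(.487,-.4065,.02,176.5);print(get_obs()['eef_pos'])
t=camera("top")
for c in blobs(t,'green',(465,190,520,310)): print(np.round(rect("top",c,.013),1))
```

```text
dp [ 0.279 -1.901  0.392] turn [-0.     0.001  0.244]
[0.52491694 0.0724646  0.11803168]
[ 487.3 -407.4   81.1   22.8   -3.5]
```

>>> arm_command:
  dp:
    - [0.03, -0.2, 0]
    - [0.06, -0.4, 0]
    - [0.09, -0.6, 0]
    - [0.12, -0.8, 0]
    - [0.14, -1, 0]
  turn:
    - [0, 0, 0.05]
    - [0, 0, 0.1]
    - [0, 0, 0.15]
    - [0, 0, 0.2]
    - [0, 0, 0.244]
  jaw: [0.6, 0.6, 0.6, 0.6, 0.6]

```text
time_s: 25.02
eef_pos: [0.5063, -0.1788, 0.1179]
eef_rot: [0.0, 0.031, 1.0, 0.0]
wrist_force: [1.7, -0.7, 0.7]
opening: 0.598
grasp_force: 0.0
```

Run:
```python
from h import *
go(.487,-.4065,.02,176.5)
```

```text
dp [ 0.02  -0.914  0.392] turn [ 0.     0.    -0.003]
```

>>> arm_command:
  dp:
    - [0.01, -0.25, 0]
    - [0.02, -0.5, 0]
    - [0.02, -0.75, 0]
    - [0.02, -0.91, 0]
    - [0.02, -0.91, 0.1]
  turn:
    - [0, 0, 0]
    - [0, 0, 0]
    - [0, 0, 0]
    - [0, 0, 0]
    - [0, 0, 0]
  jaw: [0.6, 0.6, 0.6, 0.6, 0.6]

```text
time_s: 25.65
eef_pos: [0.4883, -0.4092, 0.0947]
eef_rot: [0.002, 0.033, 0.999, -0.002]
wrist_force: [-0.1, 0.4, -0.7]
opening: 0.599
grasp_force: 0.0
```

>>> arm_command:
  dp:
    - [0, 0, 0.15]
    - [0, 0, 0.29]
    - [0, 0, 0.29]
    - [0, 0, 0.29]
  turn:
    - [0, 0, 0]
    - [0, 0, 0]
    - [0, 0, 0]
    - [0, 0, 0]
  jaw: [0.6, 0.6, 0.6, 0.6]

```text
time_s: 26.15
eef_pos: [0.4884, -0.4047, 0.0217]
eef_rot: [0.0, 0.031, 1.0, -0.001]
wrist_force: [0.4, 0.3, 0.2]
opening: 0.603
grasp_force: 0.0
```

Run:
```python
from h import *
go(.487,-.4065,-.027,176.5)
```

```text
dp [ 0.005 -0.007  0.195] turn [-0.002  0.002 -0.   ]
```

>>> arm_command:
  dp:
    - [0.005, -0.007, 0]
    - [0.005, -0.007, 0.1]
    - [0.005, -0.007, 0.193]
    - [0.005, -0.007, 0.193]
    - [0.005, -0.007, 0.193]
  turn:
    - [0, 0, 0]
    - [0, 0, 0]
    - [0, 0, 0]
    - [0, 0, 0]
    - [0, 0, 0]
  jaw: [0.6, 0.6, 0.6, 0.6, 0.6]

```text
time_s: 26.78
eef_pos: [0.4872, -0.4069, -0.026]
eef_rot: [0.001, 0.031, 1.0, -0.001]
wrist_force: [-0.0, -0.8, 0.4]
opening: 0.602
grasp_force: 0.0
```

>>> arm_command:
  dp:
    - [0, 0, 0]
    - [0, 0, 0]
    - [0, 0, 0]
    - [0, 0, 0]
    - [0, 0, 0]
  turn:
    - [0, 0, 0]
    - [0, 0, 0]
    - [0, 0, 0]
    - [0, 0, 0]
    - [0, 0, 0]
  jaw: [0.2, 0, 0, 0, 0]

```text
time_s: 27.4
eef_pos: [0.4873, -0.4069, -0.0258]
eef_rot: [0.001, 0.031, 1.0, -0.001]
wrist_force: [-2.1, 1.2, 6.2]
opening: 0.298
grasp_force: 59.0
```

>>> arm_command:
  dp:
    - [0, 0, -0.15]
    - [0, 0, -0.35]
    - [0, 0, -0.5]
    - [0, 0, -0.5]
    - [0, 0, -0.5]
  turn:
    - [0, 0, 0]
    - [0, 0, 0]
    - [0, 0, 0]
    - [0, 0, 0]
    - [0, 0, 0]
  jaw: [0, 0, 0, 0, 0]

```text
time_s: 28.02
eef_pos: [0.486, -0.4054, 0.0967]
eef_rot: [-0.0, 0.031, 1.0, 0.0]
wrist_force: [-0.6, -0.1, -1.6]
opening: 0.295
grasp_force: 59.6
```

Run:
```python
from h import *
go(.5234,.2232,-.019,185.95)
```

```text
dp [0.005 2.519 0.464] turn [ 0.001 -0.001 -0.316]
```

>>> arm_command:
  dp:
    - [0, 0.2, 0]
    - [0, 0.4, 0]
    - [0, 0.6, 0]
    - [0, 0.8, 0]
    - [0, 1, 0]
  turn:
    - [0, 0, -0.06]
    - [0, 0, -0.12]
    - [0, 0, -0.18]
    - [0, 0, -0.25]
    - [0, 0, -0.316]
  jaw: [0, 0, 0, 0, 0]

```text
time_s: 28.65
eef_pos: [0.5003, -0.1541, 0.0953]
eef_rot: [-0.001, -0.052, 0.999, 0.001]
wrist_force: [-0.5, -0.4, -0.9]
opening: 0.295
grasp_force: 59.6
```

Run:
```python
from h import *
go(.5234,.2232,-.019,185.95)
```

```text
dp [-0.251  1.49   0.46 ] turn [ 0.004 -0.005  0.002]
```

>>> arm_command:
  dp:
    - [-0.03, 0.2, 0]
    - [-0.06, 0.4, 0]
    - [-0.1, 0.6, 0]
    - [-0.13, 0.8, 0]
    - [-0.17, 1, 0]
  turn:
    - [0, 0, 0]
    - [0, 0, 0]
    - [0, 0, 0]
    - [0, 0, 0]
    - [0, 0, 0]
  jaw: [0, 0, 0, 0, 0]

```text
time_s: 29.28
eef_pos: [0.5163, 0.0984, 0.0953]
eef_rot: [-0.002, -0.052, 0.999, 0.0]
wrist_force: [0.5, 0.5, -0.5]
opening: 0.296
grasp_force: 59.6
```

>>> arm_command:
  dp:
    - [-0.04, 0.25, 0]
    - [-0.08, 0.48, 0]
    - [-0.08, 0.48, 0.15]
    - [-0.08, 0.48, 0.28]
    - [-0.08, 0.48, 0.28]
  turn:
    - [0, 0, 0]
    - [0, 0, 0]
    - [0, 0, 0]
    - [0, 0, 0]
    - [0, 0, 0]
  jaw: [0, 0, 0, 0, 0]

```text
time_s: 29.9
eef_pos: [0.5211, 0.2175, 0.0228]
eef_rot: [-0.005, -0.052, 0.999, -0.001]
wrist_force: [0.1, -0.2, -0.9]
opening: 0.292
grasp_force: 59.6
```

>>> arm_command:
  dp:
    - [0, 0, 0]
    - [0, 0, 0]
  turn:
    - [0, 0, 0]
    - [0, 0, 0]
  jaw: [0, 0]

```text
time_s: 30.15
eef_pos: [0.5268, 0.2181, 0.0287]
eef_rot: [0.001, -0.052, 0.999, 0.0]
wrist_force: [0.4, 0.3, -0.9]
opening: 0.297
grasp_force: 59.7
```

Run:
```python
from h import *
go(.5234,.2232,-.0185,185.95)
```

```text
dp [0.012 0.022 0.189] turn [ 0.     0.005 -0.001]
```

>>> arm_command:
  dp:
    - [0.012, 0.022, 0.06]
    - [0.012, 0.022, 0.12]
    - [0.012, 0.022, 0.187]
    - [0.012, 0.022, 0.187]
    - [0.012, 0.022, 0.187]
  turn:
    - [0, 0, 0]
    - [0, 0, 0]
    - [0, 0, 0]
    - [0, 0, 0]
    - [0, 0, 0]
  jaw: [0, 0, 0, 0, 0]

```text
time_s: 30.78
eef_pos: [0.5228, 0.2238, -0.0192]
eef_rot: [0.001, -0.052, 0.999, 0.0]
wrist_force: [-0.7, 1.7, 8.0]
opening: 0.293
grasp_force: 63.9
```

>>> arm_command:
  dp:
    - [0, 0, 0]
    - [0, 0, 0]
    - [0, 0, 0]
    - [0, 0, -0.15]
    - [0, 0, -0.35]
  turn:
    - [0, 0, 0]
    - [0, 0, 0]
    - [0, 0, 0]
    - [0, 0, 0]
    - [0, 0, 0]
  jaw: [0.5, 0.55, 0.55, 0.55, 0.55]

```text
time_s: 31.4
eef_pos: [0.5203, 0.2229, 0.0672]
eef_rot: [-0.002, -0.052, 0.999, -0.0]
wrist_force: [0.6, 0.3, -0.6]
opening: 0.552
grasp_force: 0.0
```

>>> arm_command:
  dp:
    - [0, 0, -0.25]
    - [0, -0.2, -0.25]
    - [0, -0.45, -0.25]
    - [0, -0.7, -0.25]
    - [0, -0.95, -0.25]
  turn:
    - [0, 0, 0]
    - [0, 0, 0]
    - [0, 0, 0]
    - [0, 0, 0]
    - [0, 0, 0]
  jaw: [0.6, 0.6, 0.6, 0.6, 0.6]

```text
time_s: 32.02
eef_pos: [0.5465, -0.0148, 0.1305]
eef_rot: [0.0, -0.052, 0.999, -0.0]
wrist_force: [0.6, 0.2, 0.3]
opening: 0.596
grasp_force: 0.0
```

>>> arm_command:
  dp:
    - [0, -0.2, 0]
    - [0, -0.4, 0]
    - [0, -0.6, 0]
    - [0, -0.8, 0]
    - [0, -0.8, 0]
  turn:
    - [0, 0, 0]
    - [0, 0, 0]
    - [0, 0, 0]
    - [0, 0, 0]
    - [0, 0, 0]
  jaw: [0.6, 0.6, 0.6, 0.6, 0.6]

```text
time_s: 32.65
eef_pos: [0.5672, -0.2156, 0.1302]
eef_rot: [0.0, -0.05, 0.999, -0.0]
wrist_force: [-0.1, 0.7, 0.5]
opening: 0.598
grasp_force: 0.0
```

Run:
```python
from h import *
t=camera("top");cv2.imwrite("pics/t9.png",cv2.resize(t[180:330,160:360],None,fx=4,fy=4))
print(get_obs()['eef_pos'])
```

```text
[ 0.5669262  -0.21331701  0.12999209]
```

View pics/t9.png

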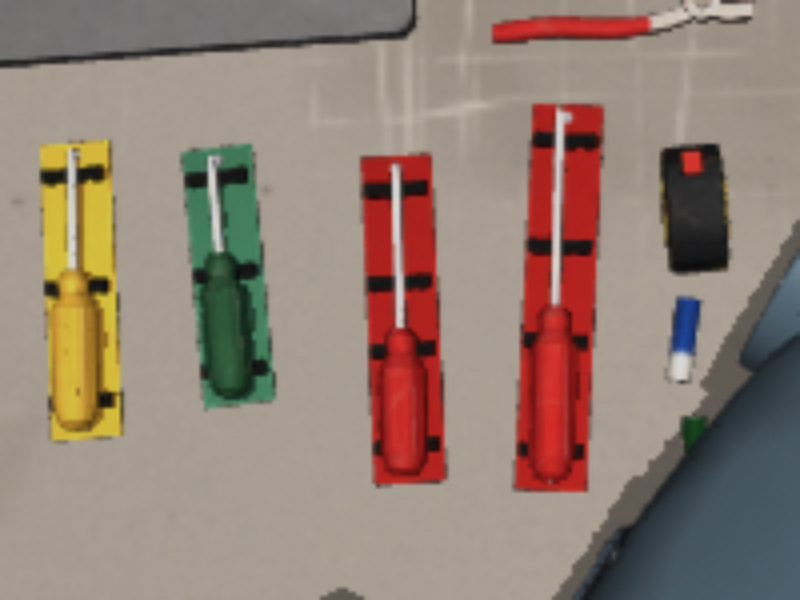

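All four drivers lie in their own rests, centred between the plate ends (yellow spans rows 150–430 on a plate at 140–440, green 155–398 on 145–407). I'll check the handles numerically, then hand in.

Run:
```python
from h import *
t=camera("top");h=cv2.cvtColor(t,cv2.COLOR_BGR2HSV)
for n,g,th,roi in (("y",-37.5,3.8,None),("g",-30,5.95,None)):pass
C={"yellow":(546.5,314,3.8),"green":(553.2,226.3,5.95),"rs":(525.7,122,2.6),"rl":(537,29.5,-3.25)}
# shaft tip pixel (from picture t9) at z=20 mm -> rest frame, mm
P={"yellow":((74,150),(77,430)),"green":((214,156),(233,398)),"rs":((397,165),(406,475)),"rl":((560,107),(550,481))}
for k,(a,b) in P.items():
    w=ray("top",np.array([a,b])/4+[160,180],.02)*1000
    x,y,th=C[k];u=np.array([np.cos(np.radians(th)),np.sin(np.radians(th))]);d=w.mean(0)-[x,y]
    v=w[0]-w[1];print(k,"along",round(d@u,1),"across",round(d@[-u[1],u[0]],1),"len",np.linalg.norm(v).round(),"dth",round(np.degrees(np.arctan2(v[1],v[0]))-th,1))
```

```text
yellow along -3.9 across -3.6 len 166.0 dth -1.7
green along -4.8 across -2.7 len 144.0 dth -0.6
rs along -4.1 across -3.3 len 182.0 dth -0.8
rl along -1.2 across -0.8 len 220.0 dth 1.2
```

```bash
python3 -c "
from bench import *
print(hand_in())"
```

```text
the job is handed in; nothing more can be done
None
```

The job is handed in: all four screwdrivers lie in their own rests, within about 5 mm and 2° of centred by the last camera check, and the tape measure was not touched; the hand-in gave no verdict.

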